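# Set out the serving leaf of the kitchen chest

### The job

Get the fold-down serving leaf of the small wooden kitchen chest ready for use: first pull both slide-out support bars under it all the way out while the leaf is still up, then lower the leaf onto them so that it lies level and leave it there.

Things in the scene. Friction and masses are not known exactly. Their poses are not given: they have to be found in the camera images.
- chest: Fixed wooden chest, 160 mm deep, 320 wide. Origin on the platform under the middle of its front; +x into the chest, +y to the robot's left. Three alike round knobs in front: the outer two (y = +-115 mm) pull the support bars, the middle one a drawer not needed here. Side cheeks up to z 200 mm; top board at x 103 to 161, top at z 210. Leaf closes the sloping front above z 100.
- support_left (a joint): Left bar's travel towards -x: 0 in, 0.095 m fully out (stop); starts below 0.012. Bar 24 mm wide, chest y = +115, z 58 to 88 mm (82 at its nose). On its end a neck 14 mm thick, then a knob: cylinder along x, diameter 23, length 27 mm, centre at chest x = -(50 mm + joint value), z = 69 mm. Slides with about 2 N, stays where left.
- support_right (a joint): The same for the right bar, at chest y = -115 mm.
- leaf (a joint): Board 300 wide, 170 long, 12 mm thick, hinged at its low edge: line along y at chest x 0, z 100, in its inner (chest-side) face. 0 rad shut, leaning 0.30 back; 0.30 upright; 1.87 level on the supports; starts below 0.1. Top edge (z 262 shut) is free behind: push it forward from there, 2 to 4 N. Stays put to 0.6; past 0.9 sinks by itself, braked; sags past level if bars are in.

How it is judged:
By the outcome, as a careful person would: the job done as asked, in the order asked, and still so for the second after the job is handed in, with the robot touching nothing.
It also fails if it takes over 69 s, if anything falls off the work surface, if the arm or the gripper's body presses on something with over 40 N, if the wrist force passes 120 N, or if a joint passes its speed limit or range.

### The arm

A 6-joint arm with a two-finger parallel gripper is mounted at the origin on the work surface. World frame = base frame: x ahead of the robot, y to its left, z up, the work surface at z = 0. Lengths are in m, angles in degrees, forces in N, time in s.
With the tool pointing down it reaches from about 0.35 to 0.775 m from the base axis. Payload 5.5 kg.
Tool frame: the origin (TCP) lies on the centre line of the jaws, within the pads' length; the fingertips stand 14 mm ahead of it and the grasp point (between the pads) lies 5 mm behind it; z points along the fingers, y is the line along which they close (so a half turn about z gives the same grasp; the last joint's range is limited). The gripper opens to 85 mm and grips with 20 to 120 N. Pads are 22 mm wide; open, the fingers measure 114 mm over their backs; the gripper's body (76 mm by 85 mm) begins 54 mm behind the grasp point. The pads swing forward as they close: fully open they stand 13 mm farther back than shut.
Start: joints at [64.538, 17.945, 2.641, 74.691, 0, 82.002], TCP at [0.173, 0.549, 0.245] pointing down, gripper open.
Joint ranges: [-158.12, 158.12], [-49.38, 96.58], [-58.88, 72.47], [-126.05, 133.96], [-84.25, 85.87], [-180, 180]. Speed limits (degrees/s): [147.25, 147.25, 180, 180, 180, 180].

### API

Orientations are given as [roll, pitch, yaw] about the fixed x, y, z axes, in that order (R = Rz(yaw) Ry(pitch) Rx(roll)).
In Python, from plant import robot gives the robot as it stands. The module is installed in compiled form; this text tells all that it offers.
- The arm moves only by the tool play_rows, never from a script. Its argument "moves" is a list of rows, each an object with "xyz": the shift along the tool's x, y, z in cm, a list of three; "turn": the turn, a rotation vector about the tool's x, y, z in rad, a list of three; "fingers": the opening, from -1 (shut) to 1 (fully open). A call has 1 to 12 rows; each row shifts and turns the commanded pose from where the row before left it, along the tool's axes as they then stand; what a row does not reach is not made up. A row lasts 1/12 s, in which the tool goes at most 41.7 mm and 7.16 degrees, less where a joint would pass 70% of its speed; a pose out of reach is approached as far as the arm can. A call is refused whole if a number of a shift passes 4.17 or a number of a turn 0.125, either way. A call with a gripper value outside its range is refused whole. The fingers move at their own pace and stop on an object; the grip force is fixed at half the most. Time passes only in rows, so rows that do not move let the fingers close. It gives the time, the measured TCP pose, the force, the opening and the grip force at its end, in the units of the state.
- robot.read_state(): the state, without advancing time (a new reading comes with each control period).
- robot.snapshot(name): name is "side" or "top" or "wrist"; returns a dict with "img" (384x512x3 uint8, blue, green, red), "fx", "fy", "cx", "cy" (pixels), "k1" (the pictures are not rectified: a ray, as slopes to the right and down, at radius r is drawn at 1 + k1 r^2 times it, then the intrinsics apply), "T" (4x4, takes a point from camera to world coordinates). Camera axes: x right, y up, looking along -z (the intrinsics and any distortion apply to the point x, -y, -z); pixel columns grow to the right and rows downward; lengths in m; the calibration is good to about 2 mm. A picture is of the moment at which its call begins. There is no depth.
- robot.sign_off(): hands the job in; it is judged then, once.
The state is a dict: "time_s": time; "joint_positions": joint angles; "joint_vel": joint speeds; "tau": joint torques, N m; "ee_pos": TCP position; "eef_rot": TCP orientation; "force": force on the tool from outside, world axes, zero at the start; "moment": the same for the moment, N m; "gripper_width": opening from 0.0 (shut) to 1.0 (fully open); "gripper_force": force on a finger pad.
Only numpy, scipy, OpenCV 4.12 (cv2) and the standard library are available. Lean on these libraries where they do the work, as an engineer would, in place of code of your own. Each camera call takes 0.05 s, during which the arm holds its last target. There are 200 camera calls.

## Working session

There is one attempt and no reset: what is moved stays moved. The work goes in short steps, Python scripts to look and compute and a tool call to move; the robot and the scene stay as the last step left them, time stands still between calls to the robot, and variables do not carry over. Pictures are saved under pics/ and viewed, at most 10 in all, crops included, and the job is handed in when it is done.

Besides the shell and the picture viewer there is one more tool, called after "Emit:" by a JSON object that holds its "api" and its "payload", one argument or row to a line. play_rows: Moves the arm, as the interface text tells. Its arguments: {"type":"object","properties":{"moves":{"type":"array"}},"required":["moves"]}

```bash
mkdir -p pics; python3 - <<'E'
from plant import robot
import cv2
for n in("side","top"):
    s=robot.snapshot(n); cv2.imwrite(f"pics/{n}0.png",s["img"]); print(n,s["fx"],s["fy"],s["cx"],s["cy"],s["k1"],s["T"].round(4).tolist() if hasattr(s["T"],"round") else s["T"])
print(robot.read_state())
E
```

```text
side 424.0922010061824 424.0922010061824 260.3111230819424 190.81983925378296 -0.14369658324340037 [[0.6994, 0.4835, -0.5264, 0.2327], [-0.7147, 0.4697, -0.5183, -0.3439], [-0.0033, 0.7387, 0.674, 0.6109], [0.0, 0.0, 0.0, 1.0]]
top 426.4529676173746 426.4529676173746 251.33289092507954 186.2888256695718 -0.11181075369952204 [[0.0053, 0.9718, -0.2358, 0.4851], [-1.0, 0.0041, -0.0056, 0.0499], [-0.0045, 0.2358, 0.9718, 0.736], [0.0, 0.0, 0.0, 1.0]]
{'time_s': 0.1, 'joint_positions': array([ 6.45387471e+01,  1.79869373e+01,  2.58553150e+00,  7.46894597e+01,
       -5.68338482e-04,  8.20002155e+01]), 'joint_vel': array([-0.11512877, -0.14452469,  0.08275069,  0.07848041,  0.02191256,
        0.04248748]), 'tau': array([ 2.17999681e-03, -4.81727028e+01,  2.99243349e+01,  1.27284246e-02,
       -1.85285871e-04, -2.08119452e-06]), 'ee_pos': array([0.17238461, 0.54812466, 0.24450828]), 'eef_rot': array([-1.79909940e+02, -1.20828746e-02,  1.62538523e+02]), 'force': array([-0.18226288,  0.28125206, -0.16396708]), 'moment': array([-0.02255564,  0.05816702,  0.05322876]), 'gripper_force': 0.0, 'gripper_width': 1.0043835647387636}
```

View pics/side0.png

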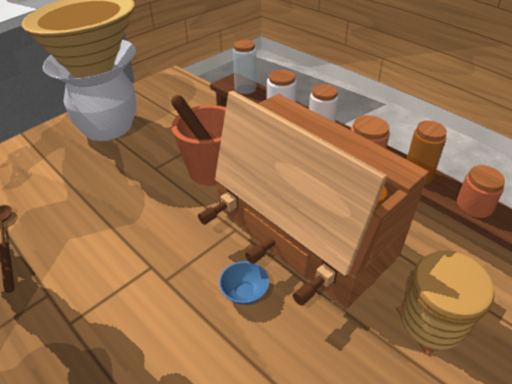

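View pics/top0.png

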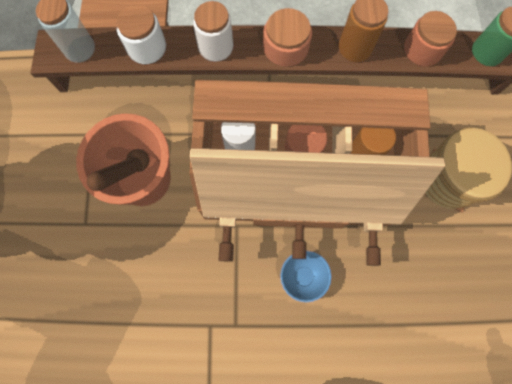

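The side view shows the chest with its leaf up; the knobs' front ends are at about (204,216), (252,252) and (300,296). In the top view the knobs are at about (226,252), (299,249) and (374,256), with a blue bowl at (306,276) in front of the middle one. I'll enlarge the knobs.

```bash
python3 - <<'E'
import cv2,numpy as np
s=cv2.imread("pics/side0.png");t=cv2.imread("pics/top0.png")
f=lambda im,x,y:cv2.resize(im[y:y+60,x:x+60],(390,290*60//60),interpolation=cv2.INTER_CUBIC)
f=lambda im,x,y:cv2.resize(im[y:y+45,x:x+60],(400,300),interpolation=cv2.INTER_CUBIC)
a=np.vstack([np.hstack([f(s,190,185),f(s,285,260)]),np.hstack([f(t,200,220),f(t,345,225)])])
cv2.imwrite("pics/c1.png",a)
E
```

```text
(no output)
```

View pics/c1.png

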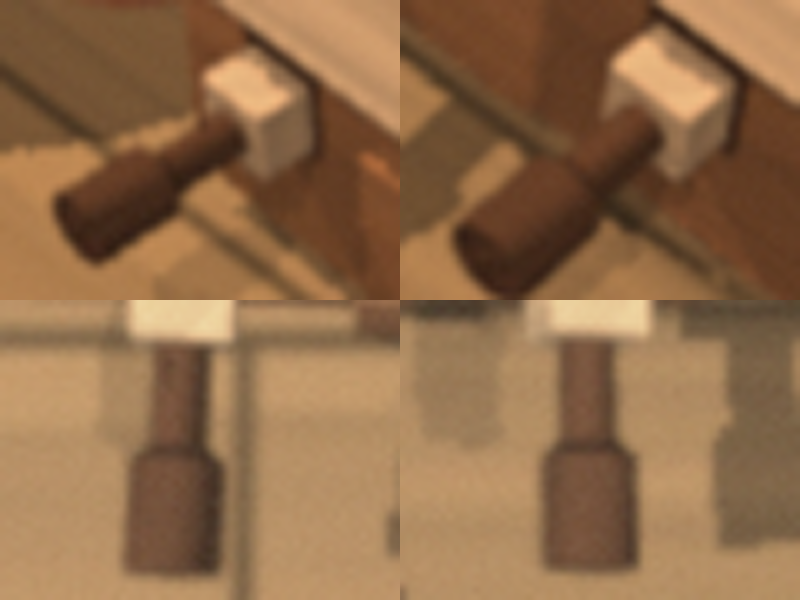

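Knob centres: side at (207.7,215.8) left and (304,294.9) right; top at (225.8,251.8) left and (373.5,256.5) right. Next I'll triangulate them.

```bash
cat > h.py <<'E'
import numpy as np, cv2
from scipy.spatial.transform import Rotation as R
from plant import robot
def ray(s,p):
    K=np.array([[s["fx"],0,s["cx"]],[0,s["fy"],s["cy"]],[0,0,1]])
    u=cv2.undistortPoints(np.array([[p]],float),K,np.array([s["k1"],0,0,0,0]))[0,0]
    T=np.array(s["T"]); return T[:3,3],T[:3,:3]@np.array([u[0],-u[1],-1.])
def tri(s1,p1,s2,p2):
    a,d=ray(s1,p1);b,e=ray(s2,p2)
    k=np.linalg.lstsq(np.c_[d,-e],b-a,rcond=None)[0]
    x,y=a+k[0]*d,b+k[1]*e; return (x+y)/2,np.linalg.norm(x-y)
def onz(s,p,z):
    a,d=ray(s,p); return a+d*(z-a[2])/d[2]
E
python3 - <<'E'
from h import *
s,t=robot.snapshot("side"),robot.snapshot("top")
L,e=tri(s,(207.7,215.8),t,(225.8,251.8));Rr,f=tri(s,(304.05,294.9),t,(373.5,256.5))
print(L,e,Rr,f)
d=L-Rr; print(np.linalg.norm(d),np.degrees(np.arctan2(-d[0],d[1])))
# leaf top corners: side (231,93),(383,178); top (192,150),(443,159)
for a,b in(((231,94),(192,150)),((383,179),(443,160))): print(tri(s,a,t,b))
print(R.from_euler('xyz',robot.read_state()["eef_rot"],degrees=True).as_matrix().round(3))
E
```

```text
[0.54186783 0.09265833 0.07075494] 0.0005139336991397749 [ 0.53462047 -0.13760968  0.07064563] 0.00018299229635824132
0.23038205982257717 -1.8027087067963277
(array([0.64184475, 0.12327186, 0.26251669]), np.float64(0.0035702414871697577))
(array([ 0.63139189, -0.17303342,  0.26279016]), np.float64(0.0037282018952082938))
[[-0.954  0.3   -0.   ]
 [ 0.3    0.954 -0.001]
 [ 0.    -0.001 -1.   ]]
```

```bash
cat >> h.py <<'E'
YAW=np.radians(-1.9); CX=np.array([np.cos(YAW),np.sin(YAW),0]);CY=np.array([-np.sin(YAW),np.cos(YAW),0]);CZ=np.array([0,0,1.])
# origin: knob midpoint is at chest x=-0.055 (bars about 5 mm out)
O=np.array([0.5382,-0.0225,0.0015])+0.055*CX
W=lambda c:O+c[0]*CX+c[1]*CY+c[2]*CZ
C=lambda w:np.array([(w-O)@CX,(w-O)@CY,(w-O)@CZ])
def goal(tilt):  # fingers down, leaning tilt deg towards +x chest; tool y = chest y
    a=np.radians(tilt); z=np.sin(a)*CX-np.cos(a)*CZ; return np.c_[np.cross(CY,z),CY,z]
def plan(c,tilt):
    s=robot.read_state(); M=R.from_euler('xyz',s["eef_rot"],degrees=True).as_matrix(); G=goal(tilt)
    print("t",s["time_s"],"chest pos",C(s["ee_pos"]).round(4),"F",s["force"].round(1),"w",round(s["gripper_width"],2),"turn",R.from_matrix(M.T@G).as_rotvec().round(3),"then shift cm",(G.T@(W(c)-s["ee_pos"])*100).round(2),"j",s["joint_positions"].round(0))
def knob(x,y,tilt,back=.005,z=.069): # TCP so that the grasp point is on the knob
    return np.array([x,y,z])+back*np.array([np.sin(np.radians(tilt)),0,-np.cos(np.radians(tilt))])
E
python3 - <<'E'
from h import *
print(O)
k=knob(-.057,.115,15); plan(k+[-.03,0,.1],15)
E
```

```text
[ 0.59316976 -0.02432353  0.0015    ]
t 0.2 chest pos [-0.4395  0.5583  0.2432] F [0.1 0.2 0.1] w 1.0 turn [-0.037 -0.26  -0.27 ] then shift cm [-32.12 -44.33  16.79] j [65. 18.  3. 75. -0. 82.]
```

Emit:
{"api": "play_rows", "payload": {
  "moves": [
    {"xyz": [0, 0, 0], "turn": [-0.012, -0.087, -0.09], "fingers": 1},
    {"xyz": [0, 0, 0], "turn": [-0.012, -0.087, -0.09], "fingers": 1},
    {"xyz": [0, 0, 0], "turn": [-0.012, -0.087, -0.09], "fingers": 1},
    {"xyz": [-1.8, -2.5, 0.9], "turn": [0, 0, 0], "fingers": 1},
    {"xyz": [-1.8, -2.5, 0.9], "turn": [0, 0, 0], "fingers": 1},
    {"xyz": [-1.8, -2.5, 0.9], "turn": [0, 0, 0], "fingers": 1},
    {"xyz": [-1.8, -2.5, 0.9], "turn": [0, 0, 0], "fingers": 1},
    {"xyz": [-1.8, -2.5, 0.9], "turn": [0, 0, 0], "fingers": 1},
    {"xyz": [-1.8, -2.5, 0.9], "turn": [0, 0, 0], "fingers": 1},
    {"xyz": [-1.8, -2.5, 0.9], "turn": [0, 0, 0], "fingers": 1},
    {"xyz": [-1.8, -2.5, 0.9], "turn": [0, 0, 0], "fingers": 1},
    {"xyz": [-1.8, -2.5, 0.9], "turn": [0, 0, 0], "fingers": 1}
  ]
}}

```text
time_s: 1.2
ee_pos: [0.3425, 0.3161, 0.2086]
eef_rot: [180.0, 15.0, 178.0]
force: [-0.2, -0.4, -0.1]
gripper_width: 0.996
gripper_force: 0.0
```

Emit:
{"api": "play_rows", "payload": {
  "moves": [
    {"xyz": [-1.8, -2.5, 0.9], "turn": [0, 0, 0], "fingers": 1},
    {"xyz": [-1.8, -2.5, 0.9], "turn": [0, 0, 0], "fingers": 1},
    {"xyz": [-1.8, -2.5, 0.9], "turn": [0, 0, 0], "fingers": 1},
    {"xyz": [-1.8, -2.5, 0.9], "turn": [0, 0, 0], "fingers": 1},
    {"xyz": [-1.8, -2.5, 0.9], "turn": [0, 0, 0], "fingers": 1},
    {"xyz": [-1.8, -2.5, 0.9], "turn": [0, 0, 0], "fingers": 1},
    {"xyz": [-1.8, -2.5, 0.9], "turn": [0, 0, 0], "fingers": 1},
    {"xyz": [-1.8, -2.5, 0.9], "turn": [0, 0, 0], "fingers": 1},
    {"xyz": [0, 0, 0], "turn": [0, 0, 0], "fingers": 1}
  ]
}}

```text
time_s: 1.95
ee_pos: [0.4956, 0.1082, 0.176]
eef_rot: [-180.0, 15.1, 177.7]
force: [0.4, 0.3, -0.6]
gripper_width: 1.0
gripper_force: 0.0
```

```bash
python3 - <<'E'
from h import *
k=knob(-.057,.115,15); plan(k+[-.01,0,.04],15);plan(k,15)
s=robot.snapshot("wrist");cv2.imwrite("pics/w1.png",s["img"])
E
```

```text
t 1.95 chest pos [-0.1019  0.1292  0.1745] F [ 0.4  0.3 -0.6] w 1.0 turn [-0.003  0.001 -0.007] then shift cm [-1.68 -1.42  7.73] j [  4.   1. -30.  44.  -2.   6.]
t 1.95 chest pos [-0.1019  0.1292  0.1745] F [ 0.4  0.3 -0.6] w 1.0 turn [-0.003  0.001 -0.007] then shift cm [-1.61 -1.42 11.85] j [  4.   1. -30.  44.  -2.   6.]
```

View pics/w1.png

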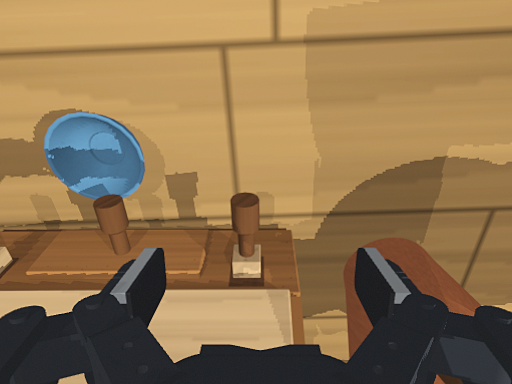

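Wrist view: the left knob is at (245,205), just left of the jaw centre line (about 262), which agrees with the computed shift. The bowl (95,155) and pot are clear.

Emit:
{"api": "play_rows", "payload": {
  "moves": [
    {"xyz": [-0.28, -0.24, 1.3], "turn": [0, 0, 0], "fingers": 0.3},
    {"xyz": [-0.28, -0.24, 1.3], "turn": [0, 0, 0], "fingers": 0.3},
    {"xyz": [-0.28, -0.24, 1.3], "turn": [0, 0, 0], "fingers": 0.3},
    {"xyz": [-0.28, -0.24, 1.3], "turn": [0, 0, 0], "fingers": 0.3},
    {"xyz": [-0.28, -0.24, 1.3], "turn": [0, 0, 0], "fingers": 0.3},
    {"xyz": [-0.28, -0.24, 1.3], "turn": [0, 0, 0], "fingers": 0.3},
    {"xyz": [0, 0, 1], "turn": [0, 0, 0], "fingers": 0.3},
    {"xyz": [0, 0, 1], "turn": [0, 0, 0], "fingers": 0.3},
    {"xyz": [0, 0, 1], "turn": [0, 0, 0], "fingers": 0.3},
    {"xyz": [0, 0, 1], "turn": [0, 0, 0], "fingers": 0.3},
    {"xyz": [0, 0, 0], "turn": [0, 0, 0], "fingers": 0.3}
  ]
}}

```text
time_s: 2.92
ee_pos: [0.5378, 0.0965, 0.0645]
eef_rot: [180.0, 14.8, 178.0]
force: [-1.3, -0.5, -1.0]
gripper_width: 0.65
gripper_force: 0.0
```

```bash
python3 - <<'E'
from h import *
k=knob(-.057,.115,15); plan(k,15)
s,w=robot.snapshot("side"),robot.snapshot("wrist")
cv2.imwrite("pics/a2.png",np.hstack([cv2.resize(s["img"][120:300,130:330],(400,360)),cv2.resize(w["img"],(400,300))[:, :] if 0 else cv2.copyMakeBorder(cv2.resize(w["img"],(400,300)),0,60,0,0,0)]))
E
```

```text
t 2.9167 chest pos [-0.0594  0.1189  0.063 ] F [-1.3 -0.5 -1. ] w 0.65 turn [ 0.    -0.004 -0.001] then shift cm [-0.38 -0.39 -0.02] j [  2.  13. -35.  28.  -1.   4.]
```

View pics/a2.png

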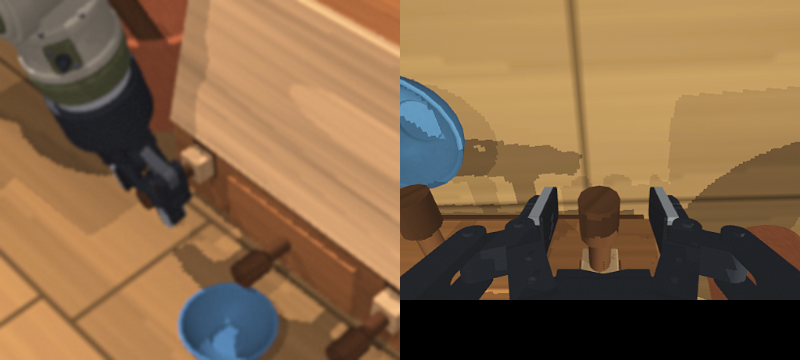

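The knob sits between the pads, slightly off towards −y. I'll centre on it and close.

Emit:
{"api": "play_rows", "payload": {
  "moves": [
    {"xyz": [-0.2, -0.35, 0], "turn": [0, 0, 0], "fingers": 0.3},
    {"xyz": [0, 0, 0], "turn": [0, 0, 0], "fingers": -1},
    {"xyz": [0, 0, 0], "turn": [0, 0, 0], "fingers": -1},
    {"xyz": [0, 0, 0], "turn": [0, 0, 0], "fingers": -1},
    {"xyz": [0, 0, 0], "turn": [0, 0, 0], "fingers": -1},
    {"xyz": [0, 0, 0], "turn": [0, 0, 0], "fingers": -1},
    {"xyz": [0, 0, 0], "turn": [0, 0, 0], "fingers": -1},
    {"xyz": [0, 0, 0], "turn": [0, 0, 0], "fingers": -1}
  ]
}}

```text
time_s: 3.68
ee_pos: [0.5415, 0.0938, 0.0681]
eef_rot: [179.8, 15.1, 178.0]
force: [-0.7, 5.6, 4.3]
gripper_width: 0.248
gripper_force: 58.7
```

Emit:
{"api": "play_rows", "payload": {
  "moves": [
    {"xyz": [0.97, 0, -0.26], "turn": [0, 0, 0], "fingers": -1},
    {"xyz": [0.97, 0, -0.26], "turn": [0, 0, 0], "fingers": -1},
    {"xyz": [0.97, 0, -0.26], "turn": [0, 0, 0], "fingers": -1},
    {"xyz": [0.97, 0, -0.26], "turn": [0, 0, 0], "fingers": -1},
    {"xyz": [0.97, 0, -0.26], "turn": [0, 0, 0], "fingers": -1},
    {"xyz": [0.97, 0, -0.26], "turn": [0, 0, 0], "fingers": -1},
    {"xyz": [0.97, 0, -0.26], "turn": [0, 0, 0], "fingers": -1},
    {"xyz": [0.97, 0, -0.26], "turn": [0, 0, 0], "fingers": -1},
    {"xyz": [0, 0, 0], "turn": [0, 0, 0], "fingers": -1}
  ]
}}

```text
time_s: 4.43
ee_pos: [0.4599, 0.0966, 0.0681]
eef_rot: [179.8, 15.1, 178.0]
force: [-2.4, 5.3, 4.9]
gripper_width: 0.251
gripper_force: 61.7
```

Emit:
{"api": "play_rows", "payload": {
  "moves": [
    {"xyz": [0.29, 0, -0.08], "turn": [0, 0, 0], "fingers": -1},
    {"xyz": [0.29, 0, -0.08], "turn": [0, 0, 0], "fingers": -1},
    {"xyz": [0, 0, 0], "turn": [0, 0, 0], "fingers": -1}
  ]
}}

```text
time_s: 4.68
ee_pos: [0.4552, 0.0967, 0.0681]
eef_rot: [179.8, 15.1, 178.0]
force: [0.7, 6.0, 2.5]
gripper_width: 0.247
gripper_force: 61.1
```

Emit:
{"api": "play_rows", "payload": {
  "moves": [
    {"xyz": [0.29, 0, -0.08], "turn": [0, 0, 0], "fingers": -1},
    {"xyz": [0.19, 0, -0.05], "turn": [0, 0, 0], "fingers": -1},
    {"xyz": [0, 0, 0], "turn": [0, 0, 0], "fingers": -1}
  ]
}}

```text
time_s: 4.93
ee_pos: [0.4549, 0.0967, 0.0684]
eef_rot: [179.8, 15.5, 178.0]
force: [23.0, 4.5, -27.0]
gripper_width: 0.247
gripper_force: 61.3
```

Emit:
{"api": "play_rows", "payload": {
  "moves": [
    {"xyz": [0.19, 0, -0.05], "turn": [0, 0, 0], "fingers": -1},
    {"xyz": [0.1, 0, -0.03], "turn": [0, 0, 0], "fingers": -1},
    {"xyz": [0, 0, 0], "turn": [0, 0, 0], "fingers": -1}
  ]
}}

```text
time_s: 5.18
ee_pos: [0.4548, 0.0967, 0.0687]
eef_rot: [179.8, 15.7, 177.9]
force: [37.2, 6.4, -43.3]
gripper_width: 0.247
gripper_force: 61.2
```

Emit:
{"api": "play_rows", "payload": {
  "moves": [
    {"xyz": [-0.5, 0, 0.13], "turn": [0, 0, 0], "fingers": -1},
    {"xyz": [0, 0, 0], "turn": [0, 0, 0], "fingers": -1},
    {"xyz": [0, 0, 0], "turn": [0, 0, 0], "fingers": 0.3},
    {"xyz": [0, 0, 0], "turn": [0, 0, 0], "fingers": 0.3},
    {"xyz": [0, 0, 0], "turn": [0, 0, 0], "fingers": 0.3},
    {"xyz": [0, 0, 0], "turn": [0, 0, 0], "fingers": 0.3},
    {"xyz": [0, 0, -1], "turn": [0, 0, 0], "fingers": 0.3},
    {"xyz": [0, 0, -2], "turn": [0, 0, 0], "fingers": 0.3},
    {"xyz": [0, 0, -3], "turn": [0, 0, 0], "fingers": 0.3},
    {"xyz": [0, 0, -3], "turn": [0, 0, 0], "fingers": 0.3},
    {"xyz": [0, 0, 0], "turn": [0, 0, 0], "fingers": 0.3}
  ]
}}

```text
time_s: 6.1
ee_pos: [0.4303, 0.0967, 0.1594]
eef_rot: [179.9, 15.4, 178.0]
force: [0.4, 0.6, 0.3]
gripper_width: 0.65
gripper_force: 0.0
```

```bash
python3 - <<'E'
from h import *
k=knob(-.057,-.115,15); plan(k-.09*goal(15).T[2]@np.c_[CX,CY,CZ],15) ; plan(k,15)
s=robot.snapshot("top");cv2.imwrite("pics/t3.png",s["img"])
E
```

```text
t 6.1 chest pos [-0.1668  0.1155  0.1579] F [0.4 0.6 0.3] w 0.65 turn [ 0.001  0.007 -0.002] then shift cm [ -8.31 -23.05   2.93] j [  3.  -6. -39.  41.  -1.   5.]
t 6.1 chest pos [-0.1668  0.1155  0.1579] F [0.4 0.6 0.3] w 0.65 turn [ 0.001  0.007 -0.002] then shift cm [ -8.31 -23.05  11.93] j [  3.  -6. -39.  41.  -1.   5.]
```

View pics/t3.png

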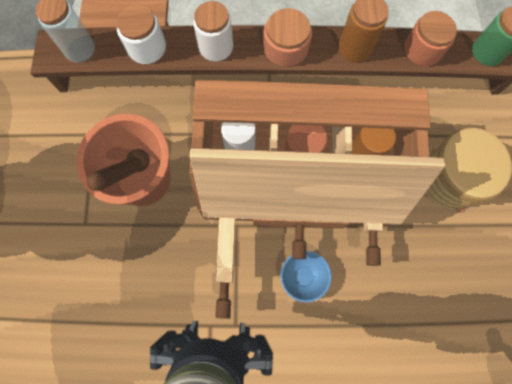

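Left bar is out, with its knob end at (222,317); nothing else has moved. Now the right knob.

Emit:
{"api": "play_rows", "payload": {
  "moves": [
    {"xyz": [-0.6, -2.3, 0], "turn": [0, 0, 0], "fingers": 0.3},
    {"xyz": [-0.6, -2.3, 0], "turn": [0, 0, 0], "fingers": 0.3},
    {"xyz": [-0.6, -2.3, 0], "turn": [0, 0, 0], "fingers": 0.3},
    {"xyz": [-0.6, -2.3, 0], "turn": [0, 0, 0], "fingers": 0.3},
    {"xyz": [-0.6, -2.3, 0], "turn": [0, 0, 0], "fingers": 0.3},
    {"xyz": [-0.6, -2.3, 0], "turn": [0, 0, 0], "fingers": 0.3},
    {"xyz": [-0.6, -2.3, 0], "turn": [0, 0, 0], "fingers": 0.3},
    {"xyz": [-0.6, -2.3, 0], "turn": [0, 0, 0], "fingers": 0.3},
    {"xyz": [-0.6, -2.3, 0], "turn": [0, 0, 0], "fingers": 0.3},
    {"xyz": [-0.6, -2.3, 0], "turn": [0, 0, 0], "fingers": 0.3},
    {"xyz": [-0.8, 0, 2], "turn": [0, 0, 0], "fingers": 0.3},
    {"xyz": [-0.8, 0, 2], "turn": [0, 0, 0], "fingers": 0.3}
  ]
}}

```text
time_s: 7.15
ee_pos: [0.5048, -0.1385, 0.1346]
eef_rot: [-180.0, 15.0, 177.8]
force: [0.8, 0.0, -1.1]
gripper_width: 0.651
gripper_force: 0.0
```

```bash
python3 - <<'E'
from h import *
k=knob(-.057,-.115,15); plan(k,15)
E
```

```text
t 7.15 chest pos [-0.0845 -0.117   0.1331] F [ 0.8  0.  -1.1] w 0.65 turn [-0.002  0.001 -0.005] then shift cm [-1.   0.2  7.4] j [-28.   6. -31.  39.   6. -25.]
```

Emit:
{"api": "play_rows", "payload": {
  "moves": [
    {"xyz": [-0.2, 0, 1.4], "turn": [0, 0, 0], "fingers": 0.3},
    {"xyz": [-0.2, 0, 1.4], "turn": [0, 0, 0], "fingers": 0.3},
    {"xyz": [-0.2, 0, 1.4], "turn": [0, 0, 0], "fingers": 0.3},
    {"xyz": [0, 0, 1.4], "turn": [0, 0, 0], "fingers": 0.3},
    {"xyz": [0, 0, 1.4], "turn": [0, 0, 0], "fingers": 0.3},
    {"xyz": [0, 0, 0], "turn": [0, 0, 0], "fingers": 0.3},
    {"xyz": [0, 0, 0], "turn": [0, 0, 0], "fingers": 0.3}
  ]
}}

```text
time_s: 7.73
ee_pos: [0.5265, -0.1364, 0.0672]
eef_rot: [179.9, 14.8, 178.0]
force: [0.8, -0.6, 0.3]
gripper_width: 0.647
gripper_force: 0.0
```

```bash
python3 - <<'E'
from h import *
k=knob(-.057,-.115,15); plan(k,15)
E
```

```text
t 7.7333 chest pos [-0.0629 -0.1143  0.0657] F [ 0.8 -0.6  0.3] w 0.65 turn [ 0.002 -0.004 -0.002] then shift cm [-0.66 -0.07  0.33] j [-26.  12. -34.  30.   6. -24.]
```

Emit:
{"api": "play_rows", "payload": {
  "moves": [
    {"xyz": [-0.6, -0.1, 0.15], "turn": [0, 0, 0], "fingers": 0.3},
    {"xyz": [0, 0, 0], "turn": [0, 0, 0], "fingers": 0.3},
    {"xyz": [0, 0, 0], "turn": [0, 0, 0], "fingers": -1},
    {"xyz": [0, 0, 0], "turn": [0, 0, 0], "fingers": -1},
    {"xyz": [0, 0, 0], "turn": [0, 0, 0], "fingers": -1},
    {"xyz": [0, 0, 0], "turn": [0, 0, 0], "fingers": -1},
    {"xyz": [0, 0, 0], "turn": [0, 0, 0], "fingers": -1},
    {"xyz": [0, 0, 0], "turn": [0, 0, 0], "fingers": -1},
    {"xyz": [0, 0, 0], "turn": [0, 0, 0], "fingers": -1}
  ]
}}

```text
time_s: 8.48
ee_pos: [0.5347, -0.1361, 0.0702]
eef_rot: [179.7, 15.1, 178.1]
force: [-0.3, 6.4, 5.8]
gripper_width: 0.249
gripper_force: 58.5
```

Emit:
{"api": "play_rows", "payload": {
  "moves": [
    {"xyz": [0.97, 0, -0.26], "turn": [0, 0, 0], "fingers": -1},
    {"xyz": [0.97, 0, -0.26], "turn": [0, 0, 0], "fingers": -1},
    {"xyz": [0.97, 0, -0.26], "turn": [0, 0, 0], "fingers": -1},
    {"xyz": [0.97, 0, -0.26], "turn": [0, 0, 0], "fingers": -1},
    {"xyz": [0.97, 0, -0.26], "turn": [0, 0, 0], "fingers": -1},
    {"xyz": [0.97, 0, -0.26], "turn": [0, 0, 0], "fingers": -1},
    {"xyz": [0.97, 0, -0.26], "turn": [0, 0, 0], "fingers": -1},
    {"xyz": [0.97, 0, -0.26], "turn": [0, 0, 0], "fingers": -1},
    {"xyz": [0.4, 0, -0.11], "turn": [0, 0, 0], "fingers": -1},
    {"xyz": [0, 0, 0], "turn": [0, 0, 0], "fingers": -1}
  ]
}}

```text
time_s: 9.32
ee_pos: [0.4494, -0.1332, 0.0701]
eef_rot: [179.7, 15.1, 178.0]
force: [-1.7, 7.1, 9.1]
gripper_width: 0.242
gripper_force: 61.3
```

Emit:
{"api": "play_rows", "payload": {
  "moves": [
    {"xyz": [0.29, 0, -0.08], "turn": [0, 0, 0], "fingers": -1},
    {"xyz": [0.29, 0, -0.08], "turn": [0, 0, 0], "fingers": -1},
    {"xyz": [0, 0, 0], "turn": [0, 0, 0], "fingers": -1}
  ]
}}

```text
time_s: 9.57
ee_pos: [0.447, -0.1332, 0.0703]
eef_rot: [179.7, 15.5, 178.1]
force: [16.1, 8.6, -10.8]
gripper_width: 0.248
gripper_force: 61.8
```

Emit:
{"api": "play_rows", "payload": {
  "moves": [
    {"xyz": [0.29, 0, -0.08], "turn": [0, 0, 0], "fingers": -1},
    {"xyz": [0, 0, 0], "turn": [0, 0, 0], "fingers": -1},
    {"xyz": [0, 0, 0], "turn": [0, 0, 0], "fingers": -1}
  ]
}}

```text
time_s: 9.82
ee_pos: [0.4468, -0.1333, 0.0705]
eef_rot: [179.6, 15.7, 178.2]
force: [32.4, 8.2, -27.4]
gripper_width: 0.246
gripper_force: 62.7
```

Emit:
{"api": "play_rows", "payload": {
  "moves": [
    {"xyz": [-0.5, 0, 0.13], "turn": [0, 0, 0], "fingers": -1},
    {"xyz": [0, 0, 0], "turn": [0, 0, 0], "fingers": -1},
    {"xyz": [0, 0, 0], "turn": [0, 0, 0], "fingers": 0.3},
    {"xyz": [0, 0, 0], "turn": [0, 0, 0], "fingers": 0.3},
    {"xyz": [0, 0, 0], "turn": [0, 0, 0], "fingers": 0.3},
    {"xyz": [0, 0, 0], "turn": [0, 0, 0], "fingers": 0.3},
    {"xyz": [0, 0, -1], "turn": [0, 0, 0], "fingers": 0.3},
    {"xyz": [0, 0, -2], "turn": [0, 0, 0], "fingers": 0.3},
    {"xyz": [0, 0, -3], "turn": [0, 0, 0], "fingers": 0.3},
    {"xyz": [0, 0, -3], "turn": [0, 0, 0], "fingers": 0.3},
    {"xyz": [0, 0, 0], "turn": [0, 0, 0], "fingers": 0.3}
  ]
}}

```text
time_s: 10.73
ee_pos: [0.4243, -0.1362, 0.1614]
eef_rot: [-179.8, 15.3, 178.0]
force: [1.3, 0.2, 0.7]
gripper_width: 0.651
gripper_force: 0.0
```

```bash
python3 - <<'E'
from h import *
plan(np.array([-.12,-.05,.335]),0); plan(np.array([.077,0,.335]),0)
E
```

```text
t 10.7333 chest pos [-0.1651 -0.1174  0.1599] F [1.3 0.2 0.7] w 0.65 turn [-0.004  0.268 -0.002] then shift cm [ -4.51   6.74 -17.51] j [-33.  -5. -38.  44.   8. -30.]
t 10.7333 chest pos [-0.1651 -0.1174  0.1599] F [1.3 0.2 0.7] w 0.65 turn [-0.004  0.268 -0.002] then shift cm [-24.21  11.74 -17.51] j [-33.  -5. -38.  44.   8. -30.]
```

Emit:
{"api": "play_rows", "payload": {
  "moves": [
    {"xyz": [0, 0, 0], "turn": [0, 0.09, 0], "fingers": -1},
    {"xyz": [0, 0, 0], "turn": [0, 0.09, 0], "fingers": -1},
    {"xyz": [0, 0, 0], "turn": [0, 0.088, 0], "fingers": -1},
    {"xyz": [0, 1, -2.5], "turn": [0, 0, 0], "fingers": -1},
    {"xyz": [0, 1, -2.5], "turn": [0, 0, 0], "fingers": -1},
    {"xyz": [0, 1, -2.5], "turn": [0, 0, 0], "fingers": -1},
    {"xyz": [0, 1, -2.5], "turn": [0, 0, 0], "fingers": -1},
    {"xyz": [0, 1, -2.5], "turn": [0, 0, 0], "fingers": -1},
    {"xyz": [0, 1, -2.5], "turn": [0, 0, 0], "fingers": -1},
    {"xyz": [0, 1, -2.5], "turn": [0, 0, 0], "fingers": -1},
    {"xyz": [0, 0, 0], "turn": [0, 0, 0], "fingers": -1}
  ]
}}

```text
time_s: 11.65
ee_pos: [0.4279, -0.0642, 0.3355]
eef_rot: [-179.9, 0.0, 178.1]
force: [1.1, -0.7, 0.6]
gripper_width: 0.003
gripper_force: 0.0
```

Emit:
{"api": "play_rows", "payload": {
  "moves": [
    {"xyz": [-2.4, 0.5, 0], "turn": [0, 0, 0], "fingers": -1},
    {"xyz": [-2.4, 0.5, 0], "turn": [0, 0, 0], "fingers": -1},
    {"xyz": [-2.4, 0.5, 0], "turn": [0, 0, 0], "fingers": -1},
    {"xyz": [-2.4, 0.5, 0], "turn": [0, 0, 0], "fingers": -1},
    {"xyz": [-2.4, 0.5, 0], "turn": [0, 0, 0], "fingers": -1},
    {"xyz": [-2.4, 0.5, 0], "turn": [0, 0, 0], "fingers": -1},
    {"xyz": [-2.4, 0.5, 0], "turn": [0, 0, 0], "fingers": -1},
    {"xyz": [-2.4, 0.5, 0], "turn": [0, 0, 0], "fingers": -1},
    {"xyz": [-2.4, 0.5, 0], "turn": [0, 0, 0], "fingers": -1},
    {"xyz": [-2.4, 0.5, 0], "turn": [0, 0, 0], "fingers": -1},
    {"xyz": [0, 0, 0], "turn": [0, 0, 0], "fingers": -1},
    {"xyz": [0, 0, 0], "turn": [0, 0, 0], "fingers": -1}
  ]
}}

```text
time_s: 12.65
ee_pos: [0.6686, -0.0233, 0.3266]
eef_rot: [180.0, -0.6, 178.0]
force: [-0.0, 0.7, -0.4]
gripper_width: -0.001
gripper_force: 0.0
```

```bash
python3 - <<'E'
from h import *
plan(np.array([.077,0,.239]),0)
s,w=robot.snapshot("side"),robot.snapshot("top")
cv2.imwrite("pics/a4.png",np.hstack([cv2.resize(a["img"],(400,300)) for a in(s,w)]))
E
```

```text
t 12.65 chest pos [0.0753 0.0036 0.3251] F [-0.   0.7 -0.4] w -0.0 turn [ 0.001 -0.01  -0.002] then shift cm [-0.17 -0.36  8.61] j [-9. 30. 33. 93. -0. -7.]
```

View pics/a4.png

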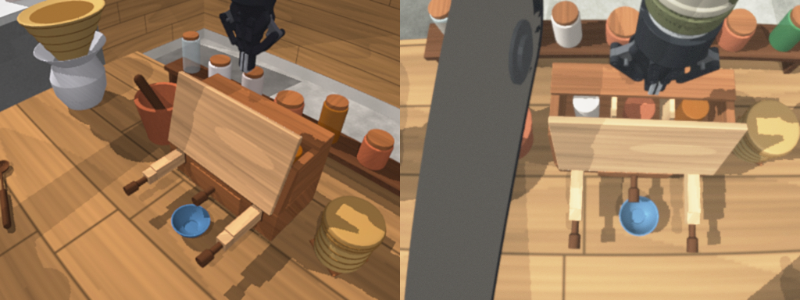

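Both bars are fully out, and the closed fingers hover behind the leaf's top edge. I'll go down behind it and push forward.

Emit:
{"api": "play_rows", "payload": {
  "moves": [
    {"xyz": [0, 0, 1.5], "turn": [0, 0, 0], "fingers": -1},
    {"xyz": [0, 0, 1.5], "turn": [0, 0, 0], "fingers": -1},
    {"xyz": [0, 0, 1.5], "turn": [0, 0, 0], "fingers": -1},
    {"xyz": [0, 0, 1.5], "turn": [0, 0, 0], "fingers": -1},
    {"xyz": [0, 0, 1.5], "turn": [0, 0, 0], "fingers": -1},
    {"xyz": [0, 0, 0.9], "turn": [0, 0, 0], "fingers": -1},
    {"xyz": [0, 0, 0], "turn": [0, 0, 0], "fingers": -1}
  ]
}}

```text
time_s: 13.33
ee_pos: [0.6653, -0.023, 0.2442]
eef_rot: [179.9, -0.6, 178.0]
force: [-0.1, -0.3, 0.1]
gripper_width: 0.0
gripper_force: 0.0
```

Emit:
{"api": "play_rows", "payload": {
  "moves": [
    {"xyz": [1, 0, 0], "turn": [0, 0, 0], "fingers": -1},
    {"xyz": [1, 0, 0], "turn": [0, 0, 0], "fingers": -1},
    {"xyz": [1, 0, 0], "turn": [0, 0, 0], "fingers": -1},
    {"xyz": [1, 0, 0], "turn": [0, 0, 0], "fingers": -1},
    {"xyz": [1, 0, 0], "turn": [0, 0, 0], "fingers": -1},
    {"xyz": [1, 0, 0], "turn": [0, 0, 0], "fingers": -1},
    {"xyz": [0, 0, 0], "turn": [0, 0, 0], "fingers": -1}
  ]
}}

```text
time_s: 13.92
ee_pos: [0.6062, -0.0209, 0.2484]
eef_rot: [180.0, -0.3, 178.0]
force: [0.3, -0.7, -0.3]
gripper_width: -0.002
gripper_force: 0.0
```

Emit:
{"api": "play_rows", "payload": {
  "moves": [
    {"xyz": [0.9, 0, 0.1], "turn": [0, 0, 0], "fingers": -1},
    {"xyz": [0.9, 0, 0.1], "turn": [0, 0, 0], "fingers": -1},
    {"xyz": [0.9, 0, 0.1], "turn": [0, 0, 0], "fingers": -1},
    {"xyz": [0.9, 0, 0.2], "turn": [0, 0, 0], "fingers": -1},
    {"xyz": [0.9, 0, 0.2], "turn": [0, 0, 0], "fingers": -1},
    {"xyz": [0.9, 0, 0.2], "turn": [0, 0, 0], "fingers": -1},
    {"xyz": [0, 0, 0], "turn": [0, 0, 0], "fingers": -1}
  ]
}}

```text
time_s: 14.5
ee_pos: [0.5522, -0.0189, 0.2382]
eef_rot: [180.0, -0.4, 178.0]
force: [0.4, -1.2, 0.1]
gripper_width: -0.001
gripper_force: 0.0
```

```bash
python3 - <<'E'
from h import *
plan(np.array([-.08,0,.239]),0)
s,w=robot.snapshot("side"),robot.snapshot("top")
cv2.imwrite("pics/a5.png",np.hstack([cv2.resize(a["img"],(400,300)) for a in(s,w)]))
E
```

```text
t 14.5 chest pos [-0.0411  0.0041  0.2367] F [ 0.4 -1.2  0.1] w -0.0 turn [ 0.001 -0.007 -0.002] then shift cm [ 3.89 -0.41 -0.23] j [-10.  16.  -1.  73.  -0.  -8.]
```

View pics/a5.png

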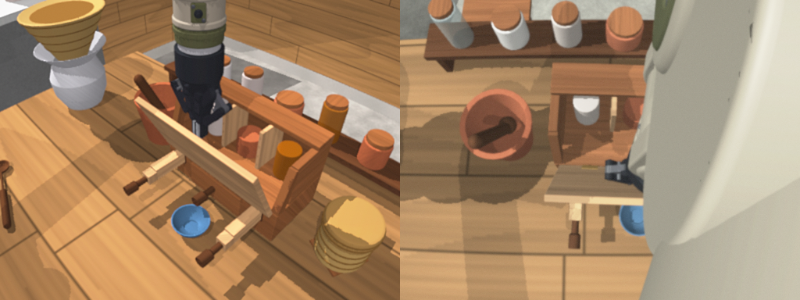

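The leaf is following, tilted forward to about 0.7 rad. I'll keep pushing.

Emit:
{"api": "play_rows", "payload": {
  "moves": [
    {"xyz": [0.9, 0, 0.2], "turn": [0, 0, 0], "fingers": -1},
    {"xyz": [0.9, 0, 0.2], "turn": [0, 0, 0], "fingers": -1},
    {"xyz": [0.9, 0, 0.3], "turn": [0, 0, 0], "fingers": -1},
    {"xyz": [0.9, 0, 0.3], "turn": [0, 0, 0], "fingers": -1},
    {"xyz": [0.9, 0, 0.3], "turn": [0, 0, 0], "fingers": -1},
    {"xyz": [0.9, 0, 0.3], "turn": [0, 0, 0], "fingers": -1},
    {"xyz": [0, 0, 0], "turn": [0, 0, 0], "fingers": -1},
    {"xyz": [0, 0, 0], "turn": [0, 0, 0], "fingers": -1},
    {"xyz": [0, 0, 0], "turn": [0, 0, 0], "fingers": -1},
    {"xyz": [0, 0, 0], "turn": [0, 0, 0], "fingers": -1},
    {"xyz": [0, 0, 0], "turn": [0, 0, 0], "fingers": -1},
    {"xyz": [0, 0, 0], "turn": [0, 0, 0], "fingers": -1}
  ]
}}

```text
time_s: 15.6
ee_pos: [0.4996, -0.0171, 0.2218]
eef_rot: [180.0, -0.4, 178.0]
force: [-0.2, 0.5, -0.6]
gripper_width: 0.005
gripper_force: 0.0
```

Emit:
{"api": "play_rows", "payload": {
  "moves": [
    {"xyz": [0, 0, -1], "turn": [0, 0, 0], "fingers": -1},
    {"xyz": [0, 0, -2], "turn": [0, 0, 0], "fingers": -1},
    {"xyz": [0, 0, -2], "turn": [0, 0, 0], "fingers": -1},
    {"xyz": [0, 0, -2], "turn": [0, 0, 0], "fingers": -1},
    {"xyz": [0, 0, -2], "turn": [0, 0, 0], "fingers": -1},
    {"xyz": [0, 0, 0], "turn": [0, 0, 0], "fingers": -1},
    {"xyz": [0, 0, 0], "turn": [0, 0, 0], "fingers": -1},
    {"xyz": [0, 0, 0], "turn": [0, 0, 0], "fingers": -1},
    {"xyz": [0, 0, 0], "turn": [0, 0, 0], "fingers": -1},
    {"xyz": [0, 0, 0], "turn": [0, 0, 0], "fingers": -1},
    {"xyz": [0, 0, 0], "turn": [0, 0, 0], "fingers": -1},
    {"xyz": [0, 0, 0], "turn": [0, 0, 0], "fingers": -1}
  ]
}}

```text
time_s: 16.6
ee_pos: [0.4994, -0.0171, 0.3112]
eef_rot: [180.0, -0.5, 178.0]
force: [-0.6, -0.4, -0.2]
gripper_width: -0.006
gripper_force: 0.0
```

```bash
python3 - <<'E'
from h import *
plan(np.array([-.08,0,.239]),0)
s,w=robot.snapshot("side"),robot.snapshot("top")
cv2.imwrite("pics/a6.png",np.hstack([cv2.resize(a["img"],(400,300)) for a in(s,w)]))
E
```

```text
t 16.6 chest pos [-0.0939  0.0041  0.3097] F [-0.6 -0.4 -0.2] w -0.01 turn [ 0.001 -0.008 -0.002] then shift cm [-1.39 -0.41  7.07] j [-11.   9.   1.  82.  -0.  -9.]
```

View pics/a6.png

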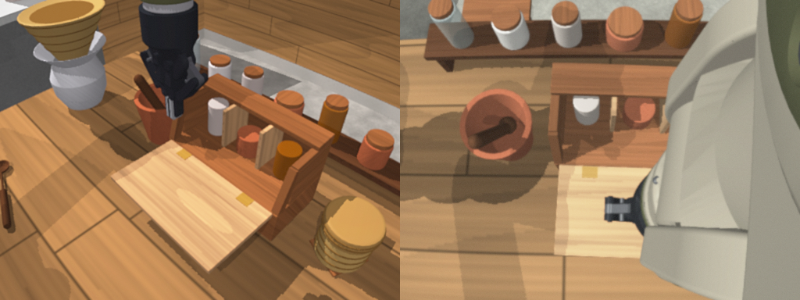

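The leaf is down on the bars: its front-left corner is at (113,177) in the side half and (556,254) in the top half. I'll let it settle and check the level.

Emit:
{"api": "play_rows", "payload": {
  "moves": [
    {"xyz": [0, 0, -2], "turn": [0, 0, 0], "fingers": -1},
    {"xyz": [0, 0, 0], "turn": [0, 0, 0], "fingers": -1},
    {"xyz": [0, 0, 0], "turn": [0, 0, 0], "fingers": -1},
    {"xyz": [0, 0, 0], "turn": [0, 0, 0], "fingers": -1},
    {"xyz": [0, 0, 0], "turn": [0, 0, 0], "fingers": -1},
    {"xyz": [0, 0, 0], "turn": [0, 0, 0], "fingers": -1},
    {"xyz": [0, 0, 0], "turn": [0, 0, 0], "fingers": -1},
    {"xyz": [0, 0, 0], "turn": [0, 0, 0], "fingers": -1},
    {"xyz": [0, 0, 0], "turn": [0, 0, 0], "fingers": -1},
    {"xyz": [0, 0, 0], "turn": [0, 0, 0], "fingers": -1},
    {"xyz": [0, 0, 0], "turn": [0, 0, 0], "fingers": -1},
    {"xyz": [0, 0, 0], "turn": [0, 0, 0], "fingers": -1}
  ]
}}

```text
time_s: 17.7
ee_pos: [0.4999, -0.0171, 0.3318]
eef_rot: [180.0, -0.4, 178.0]
force: [0.2, -0.4, -0.2]
gripper_width: 0.001
gripper_force: 0.0
```

```bash
python3 - <<'E'
from h import *
s,t=robot.snapshot("side"),robot.snapshot("top")
f=lambda im,x,y:cv2.resize(im[y:y+75,x:x+100],(400,300),interpolation=cv2.INTER_CUBIC)
cv2.imwrite("pics/c7.png",np.vstack([np.hstack([f(s["img"],120,190),f(s["img"],220,290)]),np.hstack([f(t["img"],170,270),f(s["img"],180,160)])]))
p,e=tri(s,(144.6,226.6),t,(199.7,325)); print(C(p),e, C(onz(s,(268.8,344.5),.101)))
E
```

```text
[-0.16366277  0.14522173  0.09803729] 0.002689323920985215 [-0.16082365 -0.14725625  0.0995    ]
```

View pics/c7.png

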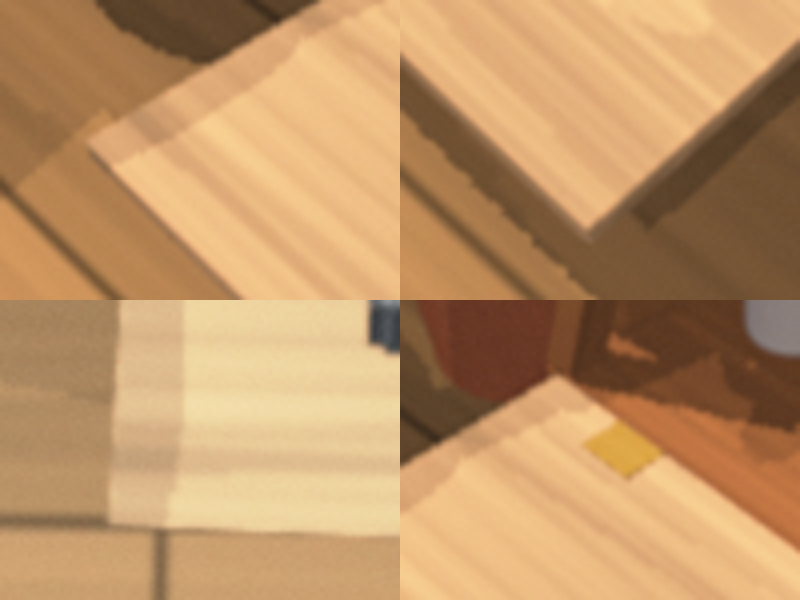

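The leaf's front corners are sharp and at chest z ≈ 98–100 mm, so it lies level at hinge height with the robot clear.

```bash
python3 -c "
from h import *
print(robot.sign_off())"
```

```text
the job is handed in; nothing more can be done
None
```

I pulled both support bars out to their stops with the leaf still up, then lowered the leaf onto them. It lies level to within about 2 mm of hinge height at the front-left corner. I handed the job in at about 18 s with the arm clear; no verdict came back.

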